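# Put the centre punch away in the push-push tray

## Task

Put the steel centre punch away in the low blue tray unit on the bench: press the closed tray's front to pop it open, lay the punch flat in the large front bay, then press the tray home until it catches, let go and make sure that it has stayed shut. The latch is delicate: press gently, just firmly enough against the stop that you feel for it to switch, and leave the other things on the bench where they are.

Things in the scene. Friction and masses are not known exactly. Their poses are not given: they have to be found in the camera images.
- unit: Tray unit: flat blue sheet-steel housing fixed to the bench, 180 deep (x) x 190 wide (y) x 58 mm high, black ribbed mat on top. Origin on the bench under its centre; x points inward from mouth to back wall, z up. The mouth is at x = -90 mm; the tray comes out along the unit's -x, towards the robot.
- tray (a joint): Slide of the tray, m: 0 latched shut, 0.090 fully open, negative while pressed past the latched place. Push-push: one press past 0 to the stop and letting go frees a latched tray, and a spring drives it out to 0.090 in under 1 s (5 to 7 N: back away with it); the same press on an open tray makes it catch at 0. Each full press switches it, so never press twice. It re-arms once out 50 mm.
- tray_front (a point): Centre of the rubber press pad (66 x 22 mm), 31 mm above the bench, on the tray's grey front: a flat upright block 174 wide x 42 high (10 to 52 mm above the bench) x 27 mm thick, smooth, no handle; press anywhere on it, along the unit's +x. Latched, it stands 24 mm proud of the housing. Moves with the tray; axes as the unit's.
- tray_bay (a point): Centre of the felt floor (12 mm above the bench) of the tray's large front bay, 78 mm along the unit's x by 117 mm along its y; walls end 34 to 52 mm above the bench. Moves with the tray, 67 mm behind its front; axes as the unit's. Clear of the housing only when fully open. The punch goes in lying along y. The small bay at -y holds an eraser and a sharpener.
- centre_punch: Dark steel centre punch, a rod 98 mm long (its y) and 8 to 10 mm thick, about 50 g, lying on the bench. Origin on its underside at mid length; its y axis runs along the rod, z up.
- screwdriver_black: Screwdriver with a black handle, 160 mm long, lying on the bench: not needed, leave it.
- marker: White marker pen with a red cap, 135 mm long, lying on top of the tray unit, towards its back: leave it.
- latch_stop_point (a point): Where the latch sits inside the housing, hidden, 48 mm above the bench. Pressing in, the spring resists with a steady 6 to 9 N until the tray meets a rubber stop, 6 to 18 mm past the latched place (differs from unit to unit, shows nowhere: feel for it), which adds 12 N per mm. The latch switches 1 mm into the stop, at about 16 N; 20 to 24 N is always enough, over 32 N breaks it.

How it is judged (in metres and radians):
On the way, in this order (a step that is already met when the one before it is completed fails the run):
1. the tray is popped open (value of joint tray above 0.08 m), for 0.2 s.
2. the punch lies in the large front bay of the open tray, let go (value of joint tray above 0.05 m and x of centre_punch in the frame of tray_bay between -0.04 and 0.04 m and y of centre_punch in the frame of tray_bay between -0.058 and 0.058 m and z of centre_punch in the frame of tray_bay below 0.01 m and contact force between the fingers and centre_punch below 0.1 N), for 0.2 s.
3. the tray has caught and stays shut by itself, not touched (value of joint tray between -0.004 and 0.004 m and contact force between the fingers and unit below 0.1 N), for 0.3 s.
At the end, for the whole second after the job is handed in: The tray is latched shut (within 4 mm of its latched place) with nothing pressing on it, and the punch lies at rest, flat within 10 degrees, on the floor of its large front bay (value of joint tray between -0.004 and 0.004 m and velocity of joint tray below 0.01 m/s and x of centre_punch in the frame of tray_bay between -0.04 and 0.04 m and y of centre_punch in the frame of tray_bay between -0.058 and 0.058 m and z of centre_punch in the frame of tray_bay below 0.01 m and angle between centre_punch's own y axis and vertical between 1.4 and 1.74 rad and linear speed of centre_punch below 0.02 m/s); the robot touches nothing.
It fails at once if the unit or its tray is pressed with more than 32 N (contact force between any of the fingers, the arm and unit above 32 N).
It fails at once if the screwdriver or the marker is moved by more than 30 mm (distance of any of screwdriver_black, marker from where it was at the start of the episode above 0.03 m).
It also fails if it takes over 72 s, if anything falls off the work surface, if the arm or the gripper's body presses on something with over 40 N, if the wrist force passes 120 N, or if a joint passes its speed limit or range.

## Robot

A 6-joint arm with a two-finger parallel gripper is mounted at the origin on a cart in front of the work surface, level with it; the furniture and walls round the work are solid. World frame = base frame: x ahead of the robot, y to its left, z up, the work surface at z = 0. Lengths are in mm, angles in degrees, forces in N, time in s.
With the tool pointing down it reaches from about 300 to 850 mm from the base axis. Payload 4.2 kg.
Tool frame: the origin (TCP) lies midway between the tips of the shut fingers; the grasp point (between the pads) lies 19 mm behind it (env.grasp_offset is the distance from the TCP to the grasp point, in mm); z points along the fingers, y is the line along which they close (so a half turn about z gives the same grasp; the last joint's range is limited). The gripper opens to 91 mm and grips with 3 to 60 N. Pads are 32 mm wide; open, the fingers measure 118 mm over their backs; the gripper's body (76 mm by 178 mm) begins 60 mm behind the grasp point.
Start: joints at [-67.494, 18.312, 89.639, -0, 72.044, -1.146], TCP at [230.681, -526.716, 213.976] pointing down, gripper open.
Joint ranges: [-177.97, 177.97], [-48.28, 115.42], [12.27, 149.76], [-77.06, 257.06], [2.81, 150.46], [-146.56, 146.56]. Speed limits (degrees/s): [147.25, 147.25, 180, 180, 180, 180].

## Interface

Orientations are given as [roll, pitch, yaw] about the fixed x, y, z axes, in that order (R = Rz(yaw) Ry(pitch) Rx(roll)).
In Python, from workcell import env, optics gives the robot as it stands. The module is installed in compiled form; this text tells all that it offers.
- The arm moves only by the tool send_rows, never from a script. Its argument "targets" is a list that holds one entry, the list of rows, each a list of 7 numbers: the turn, a rotation vector about the world's x, y, z scaled (see below), then the shift along the world's x, y, z scaled (see below), then the closure, from -1 (fully open) to 1 (shut). In form: [[[rx, ry, rz, x, y, z, gripper], ...]]. A call has 1 to 12 rows; each row shifts and turns the commanded pose from where the row before left it; what a row does not reach is not made up. The controller multiplies each number of a shift by 0.2 m and each number of a turn by pi/2 rad. A row lasts 1/10 s, in which the tool goes at most 50 mm and 8.59 degrees, less where a joint would pass 70% of its speed; a pose out of reach is approached as far as the arm can. A call with a number of a shift or a turn outside -1 to 1 is refused whole. A call with a gripper value outside its range is refused whole. The fingers move at their own pace and stop on an object; "grip_force" is the grip in N (left out, the last holds). Time passes only in rows, so rows that do not move let the fingers close. It gives the time, the measured TCP pose, the force, the opening and the grip force at its end, in the units of the state.
- env.state(): the state, without advancing time (a new reading comes with each control period).
- optics.grab_frame(name): name is "scene" or "side" or "wrist"; returns (picture, depth): 480x640x3 uint8, red, green, blue; 480x640 float32, mm along the optical axis (not along the pixel's ray), 0 where there is no reading.
- optics.camera_info(name): a dict with "camera_matrix" (3x3 intrinsics, pixels), "R" (3x3) and "t" (3): a world point X has camera coordinates R X + t; the wrist camera has in their place "mount" (4x4, takes a point from camera to tool coordinates, whose origin is the TCP and whose axes are the flange's). Camera axes: x right, y down, z forward; pixel columns grow to the right and rows downward; lengths in mm; the calibration is good to about 2 mm. A picture is of the moment at which its call begins: read the wrist's pose just before it. camera_info takes no time and is no camera call.
- env.job_done(): hands the job in; it is judged then, once.
Trained networks look in the newest picture that a camera, given by its name, has taken for a name from the list of things; names that differ only in an ending like _2 or _b are one class to them, and where a whole thing is asked for, a point or a joint stands for the part that bears it (a point fixed in the world has none). Each returns a list of dicts, best first, with "conf" (0 to 1); they miss things now and then, are a little off and sometimes report something else, mostly with a low value. They report only what shows in the picture. A call takes as long as a camera call.
- optics.silhouettes(camera, name): "mask" (480x640 bool, what is visible of it) and "at" ([column, row] in pixels, amid what is visible of it).
- optics.place_of(camera, name): "at" ([column, row] in pixels: a listed point, or the origin of a listed thing).
The state is a dict: "time_s": time; "qpos": joint angles; "qvel": joint speeds; "effort": joint torques, N m; "ee_pos": TCP position; "ee_rot": TCP orientation; "force": force on the tool from outside, world axes, zero at the start; "torque": the same for the moment, N m; "gripper_width": finger opening in mm; "gripper_force": force on a finger pad.
Only numpy, scipy, OpenCV 4.12 (cv2) and the standard library are available. Lean on these libraries where they do the work, as an engineer would, in place of code of your own. Each camera call takes 0.05 s, during which the arm holds its last target. There are 200 camera calls.

## Working session

There is one attempt and no reset: what is moved stays moved. The work goes in short steps, Python scripts to look and compute and a tool call to move; the robot and the scene stay as the last step left them, time stands still between calls to the robot, and variables do not carry over. Pictures are saved under pics/ and viewed, at most 10 in all, crops included, and the job is handed in when it is done.

Besides the shell and the picture viewer there is one more tool, called after "Call:" as name(argument=value, ...) on one line, values as JSON. send_rows: Moves the arm, as the interface text tells. Its arguments: {"type":"object","properties":{"targets":{"type":"array"},"grip_force":{"type":"number"}},"required":["targets"]}

```bash
mkdir -p pics; cat > h.py <<'E'
import numpy as np, cv2
from workcell import env, optics
from scipy.spatial.transform import Rotation as Ro
def ext(cam,st=None):
    i=optics.camera_info(cam);K=np.array(i["camera_matrix"])
    if "R" in i: R=np.array(i["R"]);t=np.array(i["t"]).ravel();return K,R.T,-R.T@t
    st=st or env.state();M=np.array(i["mount"]);Rt=Ro.from_euler('xyz',st["ee_rot"],degrees=True).as_matrix()
    return K,Rt@M[:3,:3],Rt@M[:3,3]+np.array(st["ee_pos"])
def ray(cam,px,z,st=None):
    K,R,o=ext(cam,st);d=R@np.linalg.inv(K)@np.array([px[0],px[1],1.]);return o+d*(z-o[2])/d[2]
def cloud(cam,mask,depth,st=None):
    K,R,o=ext(cam,st);v,u=np.nonzero(mask&(depth>0));d=depth[v,u]
    return (R@(np.linalg.inv(K)@np.array([u*d,v*d,d]))).T+o
E
python3 - <<'E'
from h import *
np.set_printoptions(precision=1,suppress=True)
s=env.state();print(s,env.grasp_offset)
ims=[]
for c in("scene","side"):
    p,d=optics.grab_frame(c);ims.append(p)
    for n in("unit","centre_punch","screwdriver_black","marker"):
        for r in optics.silhouettes(c,n)[:2]:
            P=cloud(c,r["mask"],d)
            if len(P)<5: continue
            m=np.median(P,0);xy=P[:,:2]-P[:,:2].mean(0);w,V=np.linalg.eigh(np.cov(xy.T))
            print(c,n,round(r["conf"],2),r["at"],m,P.min(0),P.max(0),"ang",np.degrees(np.arctan2(V[1,1],V[0,1])),np.ptp(xy@V[:,1]))
    for n,z in(("unit",0),("tray_front",31),("tray_bay",12),("centre_punch",0)):
        for r in optics.place_of(c,n)[:2]: print(c,n,round(r["conf"],2),r["at"],ray(c,r["at"],z))
    cv2.imwrite(f"pics/{c}0.png",cv2.cvtColor(p,cv2.COLOR_RGB2BGR))
E
```

```text
{'time_s': 0.0, 'qpos': array([-67.5,  18.4,  89.7,  -0. ,  72. ,  -1.1]), 'qvel': array([ 0.1,  0.2, -0. , -0.1, -0. ,  0. ]), 'effort': array([  0. , -41.2, -23.2,   0.1,   0. ,  -0. ]), 'ee_pos': array([ 230.5, -526.2,  213.1]), 'ee_rot': array([-179.9,   -0. ,   23.7]), 'force': array([-0. ,  0. , -0.4]), 'torque': array([ 0., -0.,  0.]), 'gripper_force': 0.0, 'gripper_width': 91.27007114130123} 18.8
scene unit 0.57 [344.3, 252.7] [639.1  18.3  57.9] [ 546.1 -163.3   -7.2] [802.6 218.5 173.9] ang 123.43751855910637 335.063572749832
scene unit 0.57 [306.8, 265.2] [559.4  33.4  50.4] [546.1 -34.8  -2.4] [581.4 167.5  58.5] ang 87.05723426422135 201.93650750581352
scene screwdriver_black 0.59 [323.7, 401.7] [ 475.2 -234.    15.6] [ 450.4 -314.9   -4.9] [ 513.9 -190.6   25.3] ang 114.90820564081467 137.64393479097333
scene marker 0.79 [370.8, 229.7] [712.4  43.1  71.5] [705.8 -18.7  57.5] [730.5 113.5  75.7] ang 91.73988792309652 132.2308962105925
scene unit 0.57 [346.5, 263.4] [655.9  40.7   0. ]
scene tray_front 0.98 [299.5, 264.1] [551.4  55.3  31. ]
scene tray_front 0.25 [347.9, 
[... 302 characters left out ...]
360.8, 381.3] [559.8 383.1   8.5] [ 468.1  -28.8 -540.5] [587.  418.8  13.3] ang 101.0573599543505 425.27115633314475
side screwdriver_black 0.75 [373.5, 187.3] [ 473.1 -211.    17.4] [ 450.3 -315.3    0.9] [ 513.8 -181.2   25.7] ang 112.86158132791921 144.52605517871086
side marker 0.71 [274.4, 239.6] [714.2  66.   72.4] [706.2 -16.3  56.1] [724.3 123.6  77.8] ang 91.54024064201295 139.9345208452678
side marker 0.26 [358.7, 380.0] [561.3 382.1   8.6] [535.6 331.2  -2.2] [587.  418.8  13.3] ang 120.18298248665153 98.52755965197179
side unit 0.84 [300.3, 258.9] [660.3  47.7   0. ]
side tray_front 0.73 [350.9, 252.6] [553.   66.9  31. ]
side centre_punch 0.53 [357.8, 381.3] [562.2 378.9   0. ]
```

View pics/scene0.png

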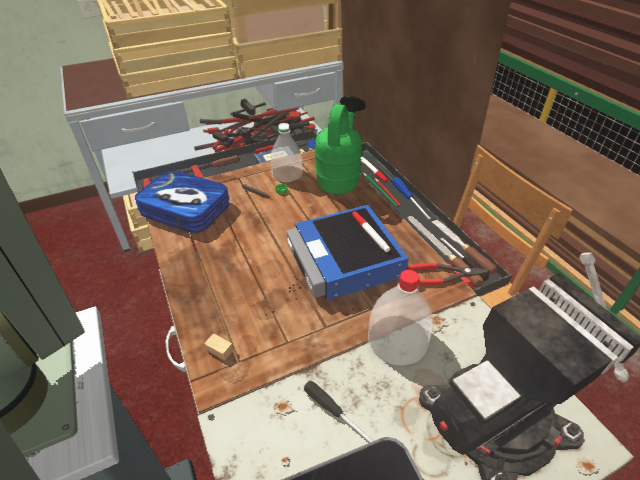

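View pics/side0.png

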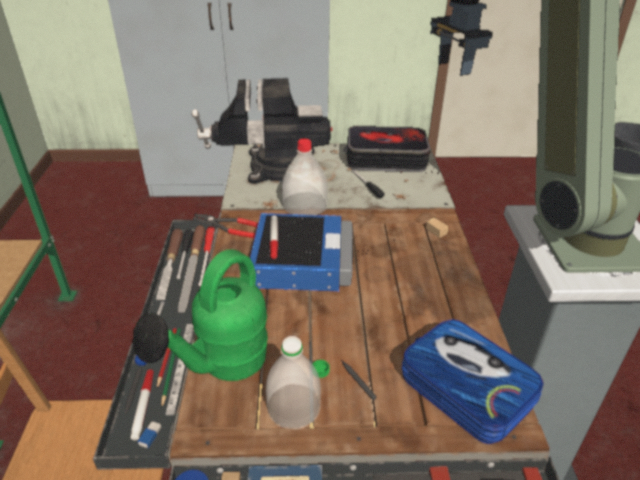

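The pictures show the unit (scene 345,255), the punch (scene 257,190; side 358,381) between a pencil case and a bottle, and the screwdriver at (330,400), clear of the rest. Next I refine the unit's yaw, the punch's axis and the obstacle heights.

```bash
python3 - <<'E'
from h import *
np.set_printoptions(precision=1,suppress=True)
A=np.ones((480,640),bool);C=[]
for c in("scene","side"):
    p,d=optics.grab_frame(c);P=cloud(c,A,d);C.append(P)
    T=P[(P[:,2]>53)&(P[:,2]<61)&(P[:,0]>530)&(P[:,0]<790)&(P[:,1]>-90)&(P[:,1]<190)]
    print(c,"top",len(T),np.median(T[:,2]),cv2.minAreaRect(T[:,:2].astype(np.float32)))
    F=P[(P[:,2]>40)&(P[:,2]<52.5)&(P[:,0]>530)&(P[:,0]<580)&(P[:,1]>-60)&(P[:,1]<180)]
    if len(F)>20: print("front",len(F),F.min(0),F.max(0),cv2.minAreaRect(F[:,:2].astype(np.float32)))
    for r in optics.silhouettes(c,"centre_punch")+(optics.silhouettes(c,"marker")[1:] if c=="side" else []):
        Q=cloud(c,r["mask"],d);Q=Q[(Q[:,2]>3)&(Q[:,2]<16)&(abs(Q[:,0]-561)<60)&(abs(Q[:,1]-378)<60)]
        if len(Q)>10: print("punch",round(r["conf"],2),len(Q),np.median(Q,0),cv2.minAreaRect(Q[:,:2].astype(np.float32)))
P=np.vstack(C)
print("heights 30mm grid x rows 400..760, y cols 250..550")
for x in range(400,761,30):
    print(x,[int(np.percentile(q,95)) if len(q:=P[(abs(P[:,0]-x)<15)&(abs(P[:,1]-y)<15)&(P[:,2]>-20),2])>3 else -1 for y in range(210,541,30)])
E
```

```text
scene top 4625 58.818288806009946 ((655.2954711914062, 52.03227233886719), (193.025390625, 204.27667236328125), 85.55570983886719)
front 720 [546.1 -37.9  40. ] [580.  143.9  52.5] ((562.913818359375, 52.98963165283203), (33.866294860839844, 181.7603302001953), 0.07969677448272705)
punch 0.67 91 [560.7 374.7   7.9] ((561.5961303710938, 374.64080810546875), (11.942428588867188, 86.11624908447266), 29.32965850830078)
side top 3525 59.24631195693189 ((654.70849609375, 55.440887451171875), (196.99050903320312, 203.21363830566406), 85.86135864257812)
front 328 [547.3 -27.5  40.1] [579.7 152.7  52.5] ((563.3079833984375, 63.260841369628906), (180.41062927246094, 25.02155876159668), 85.77826690673828)
punch 0.76 270 [560.1 384.3   9.1] ((562.5293579101562, 378.77679443359375), (11.086281776428223, 90.80284118652344), 30.55754280090332)
heights 30mm grid x rows 400..760, y cols 250..550
400 [1, 1, 48, 52, 54, 54, 54, 54, 53, 50, 34, -1]
430 [1, 2, 1, 50, 52, 53, 54, 53, 50, 1, 0, -1]
460 [1, 1, 1, 34, 50, 53, 52, 50, 1, 1, 0, -1]
490 [2, 2, 1, 1, 2, 49, 49, 1, 1, 0, 0, -1]
520 [1, 1, 1, 1, 1, 1, 1, 1, 1, 1, 0, -1]
550 [1, 2, 1, 1, 1, 3, 10, 10, 1, 1, 0, -1]
580 [2, 2, 2, 2, 3, 10, 3, 2, 1, 1, 0, -1]
610 [2, 2, 2, 2, 7, 12, 2, 2, 2, 1, 0, -1]
640 [2, 2, 1, 2, 11, 12, 86, 115, 96, 1, 0, -14]
670 [1, 1, 1, 0, 0, 1, 105, 149, 142, 57, 0, -14]
700 [1, 1, 1, 1, 97, 1, 92, 115, 97, 1, 0, -14]
730 [2, 1, 177, 206, 152, 144, 2, 1, 1, 1, 0, -14]
760 [1, 1, 194, 226, 227, 154, 134, 1, 1, 1, 0, -1]
```

Call:
send_rows(targets=[[[0, 0, -0.078, 0.098, 0.211, 0, 1], [0, 0, -0.078, 0.098, 0.211, 0, 1], [0, 0, -0.078, 0.098, 0.211, 0, 1], [0, 0, -0.077, 0.098, 0.211, 0, 1], [0, 0, 0, 0.098, 0.211, 0, 1], [0, 0, 0, 0.098, 0.211, 0, 1], [0, 0, 0, 0.098, 0.211, 0, 1], [0, 0, 0, 0.098, 0.211, 0, 1], [0, 0, 0, 0.098, 0.211, 0, 1], [0, 0, 0, 0.098, 0.211, 0, 1], [0, 0, 0, 0.098, 0.211, 0, 1], [0, 0, 0, 0.098, 0.211, 0, 1]]], grip_force=40)

```text
time_s: 2.35
ee_pos: [466.4, -18.4, 214.3]
ee_rot: [180.0, -0.1, -4.3]
force: [0.5, -0.6, -0.6]
gripper_width: 0.7
gripper_force: 0.0
```

Call:
send_rows(targets=[[[0, 0, 0, 0.098, 0.211, 0, 1], [0, 0, 0, 0.098, 0.211, 0, 1], [0, 0, 0, 0, 0, -0.23, 1], [0, 0, 0, 0, 0, -0.23, 1], [0, 0, 0, 0, 0, -0.23, 1], [0, 0, 0, 0, 0, -0.23, 1], [0, 0, 0, 0, 0, 0, 1], [0, 0, 0, 0, 0, 0, 1], [0, 0, 0, 0, 0, 0, 1]]])

```text
time_s: 3.25
ee_pos: [507.3, 64.3, 32.4]
ee_rot: [-180.0, -0.3, -4.3]
force: [-0.8, -0.4, 1.7]
gripper_width: 0.4
gripper_force: 0.0
```

Call:
send_rows(targets=[[[0, 0, 0, 0.03, -0.002, 0, 1], [0, 0, 0, 0.03, -0.002, 0, 1], [0, 0, 0, 0.02, -0.002, 0, 1], [0, 0, 0, 0.01, -0.001, 0, 1], [0, 0, 0, 0.01, -0.001, 0, 1], [0, 0, 0, 0, 0, 0, 1]]])

```text
time_s: 3.85
ee_pos: [525.3, 62.4, 30.0]
ee_rot: [180.0, -0.0, -4.3]
force: [-0.3, 0.1, 0.4]
gripper_width: 0.7
gripper_force: 0.0
```

Call:
send_rows(targets=[[[0, 0, 0, 0.01, -0.001, 0, 1], [0, 0, 0, 0.01, -0.001, 0, 1], [0, 0, 0, 0.01, -0.001, 0, 1], [0, 0, 0, 0, 0, 0, 1]]])

```text
time_s: 4.25
ee_pos: [531.4, 61.9, 30.0]
ee_rot: [180.0, -0.0, -4.3]
force: [0.5, 0.4, 0.2]
gripper_width: 0.6
gripper_force: 0.0
```

Call:
send_rows(targets=[[[0, 0, 0, 0.01, -0.001, 0, 1], [0, 0, 0, 0.01, -0.001, 0, 1], [0, 0, 0, 0, 0, 0, 1]]])

```text
time_s: 4.55
ee_pos: [534.4, 61.5, 29.8]
ee_rot: [180.0, 0.1, -4.3]
force: [-2.2, 0.3, 1.1]
gripper_width: 0.5
gripper_force: 1.0
```

Call:
send_rows(targets=[[[0, 0, 0, 0.01, -0.001, 0, 1], [0, 0, 0, 0.01, -0.001, 0, 1], [0, 0, 0, 0, 0, 0, 1]]])

```text
time_s: 4.85
ee_pos: [536.1, 61.2, 29.4]
ee_rot: [180.0, 0.4, -4.3]
force: [-7.2, 0.4, 2.5]
gripper_width: 0.5
gripper_force: 3.3
```

Call:
send_rows(targets=[[[0, 0, 0, 0.01, -0.001, 0, 1], [0, 0, 0, 0.01, -0.001, 0, 1], [0, 0, 0, 0, 0, 0, 1]]])

```text
time_s: 5.15
ee_pos: [539.8, 60.8, 29.3]
ee_rot: [180.0, 0.4, -4.4]
force: [-5.9, 2.4, 2.6]
gripper_width: 0.2
gripper_force: 3.5
```

Call:
send_rows(targets=[[[0, 0, 0, 0.01, -0.001, 0, 1], [0, 0, 0, 0, 0, 0, 1]]])

```text
time_s: 5.35
ee_pos: [541.7, 60.7, 29.2]
ee_rot: [180.0, 0.4, -4.4]
force: [-6.8, 1.6, 2.9]
gripper_width: 0.4
gripper_force: 3.6
```

Call:
send_rows(targets=[[[0, 0, 0, 0.01, -0.001, 0, 1], [0, 0, 0, 0, 0, 0, 1]]])

```text
time_s: 5.55
ee_pos: [543.6, 60.6, 29.2]
ee_rot: [180.0, 0.4, -4.4]
force: [-7.2, 1.4, 2.7]
gripper_width: 0.7
gripper_force: 3.7
```

Call:
send_rows(targets=[[[0, 0, 0, 0.01, -0.001, 0, 1], [0, 0, 0, 0, 0, 0, 1]]])

```text
time_s: 5.75
ee_pos: [545.5, 60.4, 29.2]
ee_rot: [180.0, 0.5, -4.4]
force: [-7.6, 1.0, 2.6]
gripper_width: 0.6
gripper_force: 3.8
```

Call:
send_rows(targets=[[[0, 0, 0, 0.01, -0.001, 0, 1], [0, 0, 0, 0, 0, 0, 1]]])

```text
time_s: 5.95
ee_pos: [545.9, 60.2, 29.0]
ee_rot: [180.0, 0.6, -4.4]
force: [-10.2, 1.5, 4.0]
gripper_width: 0.5
gripper_force: 5.3
```

Call:
send_rows(targets=[[[0, 0, 0, 0.01, -0.001, 0, 1], [0, 0, 0, 0, 0, 0, 1]]])

```text
time_s: 6.15
ee_pos: [546.1, 60.1, 28.8]
ee_rot: [179.9, 0.9, -4.4]
force: [-13.7, 3.2, 7.2]
gripper_width: 0.5
gripper_force: 6.9
```

Call:
send_rows(targets=[[[0, 0, 0, 0.01, -0.001, 0, 1], [0, 0, 0, 0, 0, 0, 1]]])

```text
time_s: 6.35
ee_pos: [546.4, 59.9, 28.5]
ee_rot: [179.9, 1.1, -4.4]
force: [-15.7, 2.8, 8.0]
gripper_width: 0.4
gripper_force: 8.5
```

Call:
send_rows(targets=[[[0, 0, 0, 0.01, -0.001, 0, 1], [0, 0, 0, 0, 0, 0, 1]]])

```text
time_s: 6.55
ee_pos: [546.6, 59.8, 28.3]
ee_rot: [179.9, 1.3, -4.4]
force: [-20.6, 4.0, 9.4]
gripper_width: 0.4
gripper_force: 10.1
```

Call:
send_rows(targets=[[[0, 0, 0, 0.01, -0.001, 0, 1], [0, 0, 0, 0, 0, 0, 1]]])

```text
time_s: 6.75
ee_pos: [546.9, 59.7, 28.0]
ee_rot: [179.9, 1.5, -4.4]
force: [-22.3, 4.2, 10.6]
gripper_width: 0.2
gripper_force: 11.7
```

Call:
send_rows(targets=[[[0, 0, 0, -0.1, 0.008, 0, 1], [0, 0, 0, -0.15, 0.011, 0, 1], [0, 0, 0, -0.15, 0.011, 0, 1], [0, 0, 0, -0.15, 0.011, 0, 1], [0, 0, 0, -0.15, 0.011, 0, 1], [0, 0, 0, 0, 0, 0.2, 1], [0, 0, 0, 0, 0, 0.2, 1], [0, 0, 0, 0, 0, 0.25, -1], [0, 0, 0, 0, 0, 0.25, -1], [0, 0, 0, 0, 0, 0, -1]]])

```text
time_s: 7.75
ee_pos: [424.1, 70.1, 216.9]
ee_rot: [-179.8, -1.0, -4.3]
force: [1.1, 0.3, 0.1]
gripper_width: 21.4
gripper_force: 0.0
```

```bash
python3 - <<'E'
from h import *
np.set_printoptions(precision=1,suppress=True)
p,d=optics.grab_frame("scene");P=cloud("scene",np.ones((480,640),bool),d)
F=P[(P[:,2]>44)&(P[:,2]<54)&(P[:,0]>440)&(P[:,0]<500)&(P[:,1]>-60)&(P[:,1]<190)]
if len(F): print(len(F),F.min(0),F.max(0),cv2.minAreaRect(F[:,:2].astype(np.float32)))
for n,z in(("tray_front",31),("tray_bay",12)):
    for r in optics.place_of("scene",n)[:2]: print(n,round(r["conf"],2),r["at"],ray("scene",r["at"],z))
cv2.imwrite("pics/s1.png",cv2.cvtColor(p,cv2.COLOR_RGB2BGR)); print(env.state()["time_s"])
E
```

```text
858 [457.3 -22.4  44.1] [495.  150.6  53.9] ((475.9361572265625, 64.12725067138672), (172.78077697753906, 28.18548583984375), 86.02729797363281)
tray_front 0.57 [256.8, 277.1] [458.9  59.2  31. ]
tray_bay 0.6 [284.9, 264.3] [529.6  85.5  12. ]
7.9
```

View pics/s1.png

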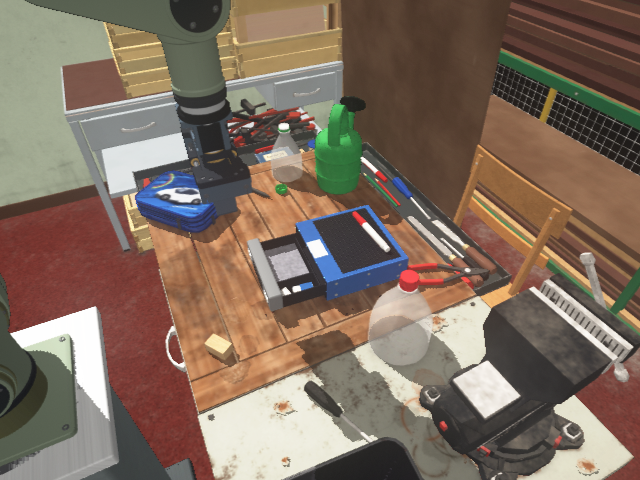

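The tray stands fully open: front at scene (265,270), large bay at (285,265). The bottle is close to the punch, so I check gripper-body clearance along the closing line.

```bash
python3 - <<'E'
from h import *
np.set_printoptions(precision=1,suppress=True)
C=[]
p,d=optics.grab_frame("side");C.append(cloud("side",np.ones((480,640),bool),d))
p2,d2=optics.grab_frame("scene");C.append(cloud("scene",np.ones((480,640),bool),d2))
P=np.vstack(C);o=np.array([562,377.]);c=np.array([.866,.5]);r=np.array([-.5,.866])
for yo in (0,-10,10,20):
  a=np.radians(30+yo);c=np.array([np.cos(a),np.sin(a)]);r=np.array([-c[1],c[0]])
  q=P[:,:2]-o;u=q@c;v=q@r
  print(yo,"bottle min u by z",[(z,round(np.percentile(u[m],2)) if (m:=(u>20)&(u<160)&(abs(v)<42)&(abs(P[:,2]-z)<6)).sum()>3 else None) for z in(40,60,80,90,100,120)],
   "case max u",[(z,round(np.percentile(u[m],98)) if (m:=(u<-20)&(u>-160)&(abs(v)<42)&(abs(P[:,2]-z)<6)).sum()>3 else None) for z in(20,30,40,50,60)])
print(env.state()["gripper_width"])
E
```

```text
0 bottle min u by z [(40, 74), (60, 76), (80, 82), (90, 85), (100, 91), (120, 102)] case max u [(20, -65), (30, -65), (40, -66), (50, -69), (60, -99)]
-10 bottle min u by z [(40, 74), (60, 76), (80, 82), (90, 87), (100, 91), (120, 101)] case max u [(20, -71), (30, -70), (40, -71), (50, -74), (60, -102)]
10 bottle min u by z [(40, 70), (60, 72), (80, 78), (90, 82), (100, 86), (120, 98)] case max u [(20, -62), (30, -62), (40, -65), (50, -68), (60, None)]
20 bottle min u by z [(40, 66), (60, 67), (80, 74), (90, 78), (100, 84), (120, 95)] case max u [(20, None), (30, None), (40, None), (50, None), (60, None)]
41.78545344716032
```

Call:
send_rows(targets=[[[0, 0, 0.092, 0.045, 0.102, 0, 0.3], [0, 0, 0.092, 0.045, 0.102, 0, 0.3], [0, 0, 0.092, 0.045, 0.102, 0, 0.3], [0, 0, 0.092, 0.045, 0.102, 0, 0.3], [0, 0, 0.092, 0.045, 0.102, 0, 0.3], [0, 0, 0.092, 0.045, 0.102, 0, 0.3], [0, 0, 0.092, 0.045, 0.102, 0, 0.3], [0, 0, 0.092, 0.045, 0.102, 0, 0.3], [0, 0, 0.092, 0.045, 0.102, 0, 0.3], [0, 0, 0.092, 0.045, 0.102, 0, 0.3], [0, 0, 0.092, 0.045, 0.102, 0, 0.3], [0, 0, 0.092, 0.045, 0.102, 0, 0.3]]])

```text
time_s: 9.2
ee_pos: [526.8, 314.8, 207.5]
ee_rot: [-179.8, 0.1, 95.4]
force: [0.4, -0.9, -0.1]
gripper_width: 32.1
gripper_force: 0.0
```

Call:
send_rows(targets=[[[0, 0, 0.092, 0.045, 0.102, 0, 0.3], [0, 0, 0.092, 0.045, 0.102, 0, 0.3], [0, 0, 0.092, 0.045, 0.102, 0, 0.3], [0, 0, 0, 0, 0, 0, 0.3], [0, 0, 0, 0, 0, 0, 0.3]]])

```text
time_s: 9.7
ee_pos: [553.4, 375.0, 207.8]
ee_rot: [-179.8, 0.0, 119.8]
force: [0.5, 0.3, 1.2]
gripper_width: 32.0
gripper_force: 0.0
```

```bash
python3 - <<'E'
from h import *
np.set_printoptions(precision=1,suppress=True)
s=env.state();p,d=optics.grab_frame("wrist");print(s["ee_pos"],s["ee_rot"],s["gripper_width"],s["qpos"])
for r in optics.silhouettes("wrist","centre_punch")[:2]:
    Q=cloud("wrist",r["mask"],d,s);print(round(r["conf"],2),r["at"],len(Q),np.median(Q,0) if len(Q) else 0)
    v,u=np.nonzero(r["mask"]);g=np.array([ray("wrist",(a,b),5,s)[:2] for a,b in zip(u,v)],np.float32);print(cv2.minAreaRect(g))
for r in optics.place_of("wrist","centre_punch")[:2]: print(round(r["conf"],2),r["at"],ray("wrist",r["at"],0,s))
cv2.imwrite("pics/w1.png",cv2.cvtColor(p,cv2.COLOR_RGB2BGR))
E
```

```text
[553.4 375.  207.8] [-179.8    0.   119.8] 32.03847626638309 [33.1 27.2 76.5 -0.  76.5  3.4]
0.82 [327.5, 212.1] 658 [560.2 382.4   8.8]
((563.386474609375, 377.64111328125), (9.883225440979004, 92.22319030761719), 31.717721939086914)
0.72 [138.8, 397.1] 717 [474.8  89.5  51.5]
((475.9205627441406, 41.7001838684082), (74.69637298583984, 36.880615234375), 83.36709594726562)
0.85 [327.3, 217.9] [564.8 375.1   0. ]
```

View pics/w1.png

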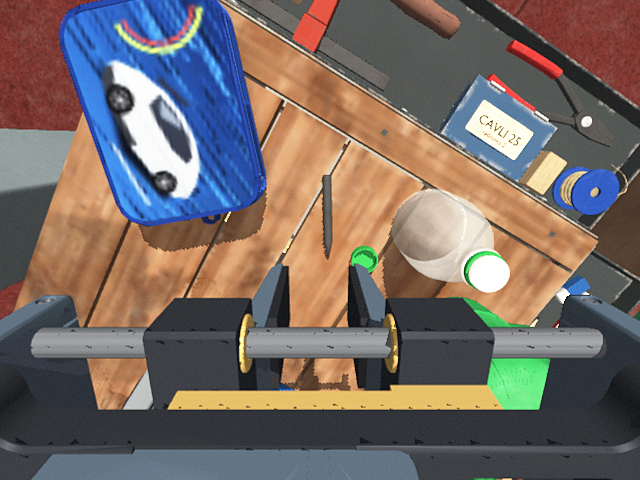

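Call:
send_rows(targets=[[[0, 0, 0.019, 0.038, 0.005, 0, 0.3], [0.046, -0.076, 0, 0, 0, -0.1, 0.3], [0, 0, 0, 0, 0, -0.2, 0.3], [0, 0, 0, 0, 0, -0.2, 0.3], [0, 0, 0, 0, 0, -0.2, 0.3], [0, 0, 0, 0, 0, -0.2, 0.3], [0, 0, 0, 0, 0, 0, 0.3], [0, 0, 0, 0, 0, 0, 0.3]]])

```text
time_s: 10.65
ee_pos: [562.1, 376.2, 31.9]
ee_rot: [172.6, 0.1, 121.5]
force: [1.0, -0.1, 1.6]
gripper_width: 32.0
gripper_force: 0.0
```

Call:
send_rows(targets=[[[0, 0, 0, -0.005, 0, -0.06, 0.3], [0, 0, 0, 0, 0, -0.06, 0.3], [0, 0, 0, 0, 0, 0, 0.3], [0, 0, 0, 0, 0, 0, 0.3]]])

```text
time_s: 11.05
ee_pos: [560.9, 376.6, 7.5]
ee_rot: [172.6, 0.1, 121.6]
force: [0.3, -0.2, 0.1]
gripper_width: 32.1
gripper_force: 0.0
```

Partially close, lower a bit, then grip.

Call:
send_rows(targets=[[[0, 0, 0, 0, 0, 0, 0.65], [0, 0, 0, 0, 0, 0, 0.65], [0, 0, 0, 0, 0, -0.018, 0.65], [0, 0, 0, 0, 0, 0, 0.65], [0, 0, 0, 0, 0, 0, 1], [0, 0, 0, 0, 0, 0, 1], [0, 0, 0, 0, 0, 0, 1], [0, 0, 0, 0, 0, 0, 1], [0, 0, 0, 0, 0, 0, 1]]], grip_force=30)

```text
time_s: 11.95
ee_pos: [561.0, 376.7, 3.9]
ee_rot: [172.6, 0.1, 121.6]
force: [0.5, 0.3, 0.1]
gripper_width: 8.8
gripper_force: 29.4
```

Call:
send_rows(targets=[[[0, 0, 0, 0, 0, 0.1, 1], [0, 0, 0, 0, 0, 0.25, 1], [0, 0, 0, 0, 0, 0.25, 1], [-0.046, 0.076, 0, 0, -0.05, 0.1, 1], [0, 0, -0.05, -0.02, -0.176, 0, 1], [0, 0, -0.05, -0.02, -0.176, 0, 1], [0, 0, -0.05, -0.02, -0.176, 0, 1], [0, 0, -0.05, -0.02, -0.176, 0, 1], [0, 0, -0.05, -0.02, -0.176, 0, 1], [0, 0, -0.05, -0.02, -0.176, 0, 1], [0, 0, -0.05, -0.02, -0.176, 0, 1], [0, 0, -0.05, -0.02, -0.176, 0, 1]]])

```text
time_s: 13.15
ee_pos: [528.3, 84.3, 142.2]
ee_rot: [-179.8, 0.0, 85.4]
force: [-0.7, -0.0, 0.4]
gripper_width: 8.6
gripper_force: 29.3
```

Call:
send_rows(targets=[[[0, 0, 0, 0, 0, 0, 1], [0, 0, 0, 0, 0, 0, 1]]])

```text
time_s: 13.35
ee_pos: [528.9, 85.2, 142.4]
ee_rot: [-179.9, -0.0, 85.5]
force: [1.0, 0.3, -0.2]
gripper_width: 9.0
gripper_force: 29.3
```

```bash
python3 - <<'E'
from h import *
np.set_printoptions(precision=1,suppress=True)
s=env.state();p,d=optics.grab_frame("wrist");print(s["time_s"],s["ee_pos"],s["ee_rot"],s["gripper_width"])
for n,z in(("centre_punch",s["ee_pos"][2]),("tray_bay",12),("tray_front",31)):
  for r in optics.silhouettes("wrist",n)[:1] if n=="centre_punch" else []:
    v,u=np.nonzero(r["mask"]);g=np.array([ray("wrist",(a,b),z,s)[:2] for a,b in zip(u,v)],np.float32);print(n,round(r["conf"],2),r["at"],cv2.minAreaRect(g))
  for r in optics.place_of("wrist",n)[:2]: print(n,round(r["conf"],2),r["at"],ray("wrist",r["at"],z,s))
P=cloud("wrist",np.ones((480,640),bool),d,s)
m=(abs(P[:,2]-12)<4)&(P[:,0]>470)&(P[:,0]<590)&(P[:,1]>-20)&(P[:,1]<170)
print(m.sum(),cv2.minAreaRect(P[m][:,:2].astype(np.float32)))
cv2.imwrite("pics/w2.png",cv2.cvtColor(p,cv2.COLOR_RGB2BGR))
E
```

```text
13.35 [528.9  85.2 142.4] [-179.9   -0.    85.5] 9.029124195335207
centre_punch 0.54 [554.1, 266.5] [656.8  90.9 142.4]
tray_front 0.7 [245.1, 260.2] [462.8  68.7  31. ]
9308 ((538.5090942382812, 86.73898315429688), (140.99485778808594, 96.26251220703125), 87.1477279663086)
```

View pics/w2.png

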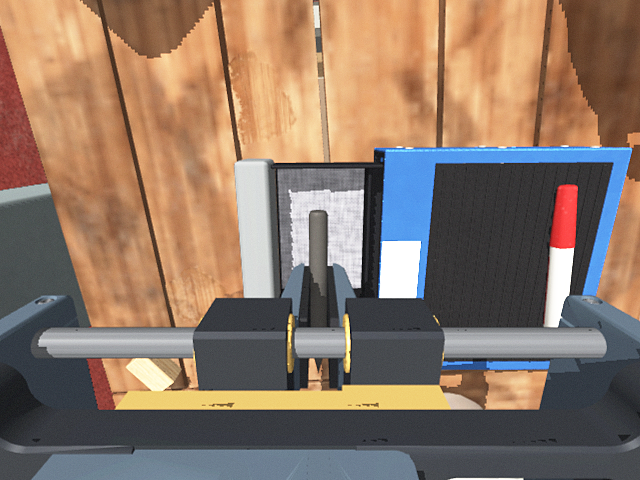

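The punch is held level, its blunt end at (318,212). The bay lies beneath: inner front edge at column ~277, inner back edge ~365, +y wall at row ~166. I turn these into positions.

```bash
python3 - <<'E'
from h import *
np.set_printoptions(precision=1,suppress=True)
s=env.state();print("rod end",ray("wrist",(318,212),147,s),ray("wrist",(318,212),143,s))
for px in((277,200),(365,200),(320,167),(275,280),(362,280)): print(px,[ray("wrist",px,z,s)[:2] for z in(12,34,50)])
# depth profile
p,d=optics.grab_frame("wrist");K,R,o=ext("wrist",s)
def pt(u,v): return o+R@(np.linalg.inv(K)@np.array([u,v,1.]))*d[v,u]
print("col 300");[print(v,pt(300,v)) for v in range(150,205,4)]
print("row 230");[print(u,pt(u,230)) for u in list(range(232,300,5))+list(range(340,385,4))]
E
```

```text
rod end [532.7 132.9 147. ] [532.6 132.  143. ]
(277, 200) [array([494.5, 118.2]), array([497.5, 121.8]), array([499.7, 124.4])]
(365, 200) [array([573. , 112.4]), array([570.3, 116.4]), array([568.3, 119.4])]
(320, 167) [array([535. , 144.2]), array([535., 146.]), array([535.1, 147.2])]
(275, 280) [array([484.1,  41.2]), array([487.9,  50.5]), array([490.6,  57.2])]
(362, 280) [array([567.5,  35.1]), array([565.1,  44.8]), array([563.5,  51.9])]
col 300
150 [518.1 159.4  -1.9]
154 [517.8 156.   -2.1]
158 [517.5 152.5  -2.1]
162 [517.2 149.   -1. ]
166 [518.9 147.8  32.4]
170 [519.  145.1  38.5]
174 [517.1 139.6  13. ]
178 [516.7 136.   11.5]
182 [516.4 132.6  12.2]
186 [516.1 129.   11.3]
190 [515.9 125.8  13.7]
194 [515.5 122.1  12.3]
198 [515.1 118.4  11.7]
202 [514.9 115.   13. ]
row 230
232 [446.6  90.5  -0.5]
237 [451.3  90.1  -0.8]
242 [469.3 102.7  51.2]
247 [473.2 102.3  50.9]
252 [477.4 102.3  52. ]
257 [481.3 101.9  51.6]
262 [485.3 101.6  51.7]
267 [489.3 101.3  51.7]
272 [492.3  99.5  45.9]
277 [491.9  91.4  15.3]
282 [496.2  90.5  13.1]
287 [500.7  90.1  12.7]
292 [505.2  89.5  11.9]
297 [509.7  89.   11.1]
340 [549.1  86.6  13.2]
344 [552.8  86.3  13.1]
348 [556.5  85.9  12.6]
352 [560.1  85.6  12.6]
356 [563.8  85.4  12.7]
360 [567.2  85.6  14.4]
364 [570.2  86.8  19.8]
368 [572.   90.3  33.5]
372 [578.4  84.2  12.3]
376 [582.2  83.7  11.5]
380 [578.7  95.5  54.7]
384 [581.3  96.1  57.7]
```

Call:
send_rows(targets=[[[0, 0, 0, 0, 0, -0.2, 1], [0, 0, 0, 0, 0, -0.2, 1], [0, 0, 0, 0, 0, -0.12, 1], [0, 0, 0, 0, 0, -0.08, 1], [0, 0, 0, 0, 0, 0, 1], [0, 0, 0, 0, 0, 0, 1]]])

```text
time_s: 14.25
ee_pos: [529.3, 86.1, 22.5]
ee_rot: [-179.9, 0.0, 85.6]
force: [-0.0, -0.1, 0.6]
gripper_width: 8.9
gripper_force: 29.3
```

Call:
send_rows(targets=[[[0, 0, 0, 0, 0, -0.02, 1], [0, 0, 0, 0, 0, 0, 1], [0, 0, 0, 0, 0, 0, 1]]])

```text
time_s: 14.55
ee_pos: [529.3, 85.7, 19.0]
ee_rot: [-179.9, -0.0, 85.6]
force: [0.8, 0.5, 0.0]
gripper_width: 8.4
gripper_force: 29.3
```

Call:
send_rows(targets=[[[0, 0, 0, 0, 0, -0.01, 1], [0, 0, 0, 0, 0, 0, 1], [0, 0, 0, 0, 0, 0, 0.5], [0, 0, 0, 0, 0, 0, 0.5], [0, 0, 0, 0, 0, 0, 0.5], [0, 0, 0, 0, 0, 0, 0.5], [0, 0, 0, 0, 0, 0.05, 0.5], [0, 0, 0, 0, 0, 0.15, 0.5], [0, 0, 0, 0, 0, 0.25, 0.5], [0, 0, 0, 0, 0, 0.25, 0.5], [0, 0, 0, 0, 0, 0, 0.5]]])

```text
time_s: 15.65
ee_pos: [533.6, 86.3, 164.2]
ee_rot: [179.3, -0.2, 85.6]
force: [-0.4, 1.4, 0.5]
gripper_width: 22.9
gripper_force: 0.0
```

```bash
python3 - <<'E'
from h import *
np.set_printoptions(precision=1,suppress=True)
s=env.state();p,d=optics.grab_frame("wrist");print(s["time_s"],s["ee_pos"],s["ee_rot"])
for r in optics.silhouettes("wrist","centre_punch")[:1]:
    v,u=np.nonzero(r["mask"]);g=np.array([ray("wrist",(a,b),18,s)[:2] for a,b in zip(u,v)],np.float32);print(round(r["conf"],2),r["at"],cv2.minAreaRect(g),np.median(cloud("wrist",r["mask"],d,s),0))
p2,d2=optics.grab_frame("side")
im=np.hstack([p[100:400,100:500],p2[180:330,220:420].repeat(2,0).repeat(2,1)])
cv2.imwrite("pics/w3.png",cv2.cvtColor(im,cv2.COLOR_RGB2BGR))
E
```

```text
15.65 [533.6  86.3 164.2] [179.3  -0.2  85.6]
0.7 [309.8, 224.5] ((528.2928466796875, 84.62428283691406), (94.76415252685547, 10.706487655639648), 85.53501892089844) [529.2  91.2  20.6]
```

View pics/w3.png

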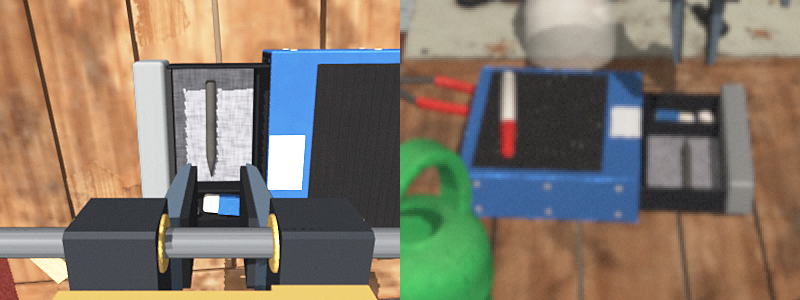

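Call:
send_rows(targets=[[[0, 0, -0.091, -0.054, -0.007, 0, 1], [0, 0, -0.091, -0.054, -0.007, 0, 1], [0, 0, -0.091, -0.054, -0.007, 0, 1], [0, 0, -0.091, -0.054, -0.007, 0, 1], [0, 0, -0.091, -0.054, -0.007, 0, 1], [0, 0, -0.091, -0.054, -0.007, 0, 1], [0, 0, -0.091, -0.054, -0.007, 0, 1], [0, 0, -0.091, -0.054, -0.007, 0, 1], [0, 0, -0.091, -0.054, -0.007, 0, 1], [0, 0, -0.091, -0.054, -0.007, 0, 1], [0, 0, -0.091, -0.054, -0.007, 0, 1], [0, 0, 0, 0, 0, 0, 1]]], grip_force=40)

```text
time_s: 17.0
ee_pos: [407.6, 69.9, 154.7]
ee_rot: [-179.9, 0.3, -4.5]
force: [0.3, -0.9, -0.3]
gripper_width: 0.6
gripper_force: 0.0
```

Call:
send_rows(targets=[[[0, 0, 0, 0, 0, -0.22, 1], [0, 0, 0, 0, 0, -0.22, 1], [0, 0, 0, 0, 0, -0.22, 1], [0, 0, 0, 0, 0, 0, 1], [0, 0, 0, 0, 0, 0, 1], [0, 0, 0, 0, 0, 0, 1]]])

```text
time_s: 17.6
ee_pos: [411.9, 70.5, 25.8]
ee_rot: [-179.8, -0.2, -4.5]
force: [0.3, 0.0, -0.4]
gripper_width: 0.4
gripper_force: 0.0
```

Call:
send_rows(targets=[[[0, 0, 0, 0.05, -0.004, 0.02, 1], [0, 0, 0, 0.05, -0.004, 0, 1], [0, 0, 0, 0.02, -0.001, 0, 1], [0, 0, 0, 0.01, -0.001, 0, 1], [0, 0, 0, 0.01, -0.001, 0, 1], [0, 0, 0, 0.01, -0.001, 0, 1], [0, 0, 0, 0.01, -0.001, 0, 1], [0, 0, 0, 0.01, -0.001, 0, 1], [0, 0, 0, 0.01, -0.001, 0, 1], [0, 0, 0, 0, 0, 0, 1]]])

```text
time_s: 18.6
ee_pos: [444.7, 67.2, 28.0]
ee_rot: [-179.9, 0.2, -4.5]
force: [-3.3, 0.6, 1.8]
gripper_width: 0.2
gripper_force: 1.8
```

Call:
send_rows(targets=[[[0, 0, 0, 0.015, -0.001, 0, 1], [0, 0, 0, 0.02, -0.002, 0, 1], [0, 0, 0, 0.02, -0.001, 0, 1], [0, 0, 0, 0.02, -0.002, 0, 1], [0, 0, 0, 0.02, -0.001, 0, 1], [0, 0, 0, 0.02, -0.002, 0, 1], [0, 0, 0, 0.02, -0.001, 0, 1], [0, 0, 0, 0.02, -0.002, 0, 1], [0, 0, 0, 0.02, -0.001, 0, 1], [0, 0, 0, 0.02, -0.002, 0, 1]]])

```text
time_s: 19.6
ee_pos: [482.4, 64.4, 27.8]
ee_rot: [-179.9, 0.4, -4.5]
force: [-6.8, 2.0, 3.1]
gripper_width: 0.4
gripper_force: 3.4
```

Call:
send_rows(targets=[[[0, 0, 0, 0.02, -0.001, 0, 1], [0, 0, 0, 0.02, -0.002, 0, 1], [0, 0, 0, 0.02, -0.001, 0, 1], [0, 0, 0, 0.02, -0.002, 0, 1], [0, 0, 0, 0.02, -0.001, 0, 1], [0, 0, 0, 0.02, -0.002, 0, 1], [0, 0, 0, 0.02, -0.001, 0, 1], [0, 0, 0, 0.02, -0.002, 0, 1], [0, 0, 0, 0.02, -0.001, 0, 1], [0, 0, 0, 0.02, -0.002, 0, 1], [0, 0, 0, 0.02, -0.001, 0, 1], [0, 0, 0, 0.02, -0.002, 0, 1]]])

```text
time_s: 20.8
ee_pos: [529.7, 60.8, 27.7]
ee_rot: [-179.9, 0.4, -4.5]
force: [-7.5, 2.4, 3.4]
gripper_width: 0.5
gripper_force: 4.1
```

Call:
send_rows(targets=[[[0, 0, 0, 0.01, -0.001, 0, 1], [0, 0, 0, 0.01, -0.001, 0, 1], [0, 0, 0, 0.01, -0.001, 0, 1], [0, 0, 0, 0, 0, 0, 1]]])

```text
time_s: 21.2
ee_pos: [536.3, 60.4, 27.6]
ee_rot: [-179.9, 0.4, -4.5]
force: [-6.8, 2.1, 2.2]
gripper_width: 0.2
gripper_force: 3.4
```

Call:
send_rows(targets=[[[0, 0, 0, 0.01, -0.001, 0, 1], [0, 0, 0, 0.01, -0.001, 0, 1], [0, 0, 0, 0.01, -0.001, 0, 1], [0, 0, 0, 0.01, -0.001, 0, 1], [0, 0, 0, 0, 0, 0, 1]]])

```text
time_s: 21.7
ee_pos: [544.1, 59.8, 27.6]
ee_rot: [-179.9, 0.4, -4.5]
force: [-6.9, 3.4, 1.3]
gripper_width: 0.0
gripper_force: 3.5
```

Call:
send_rows(targets=[[[0, 0, 0, 0.01, -0.001, 0, 1], [0, 0, 0, 0.01, -0.001, 0, 1], [0, 0, 0, 0, 0, 0, 1]]])

```text
time_s: 22.0
ee_pos: [545.9, 59.3, 27.3]
ee_rot: [-179.9, 0.7, -4.5]
force: [-10.8, 3.4, 4.6]
gripper_width: 0.6
gripper_force: 5.6
```

Call:
send_rows(targets=[[[0, 0, 0, 0.01, -0.001, 0, 1], [0, 0, 0, 0.01, -0.001, 0, 1], [0, 0, 0, 0, 0, 0, 1]]])

```text
time_s: 22.3
ee_pos: [546.4, 59.0, 26.8]
ee_rot: [-179.9, 1.1, -4.6]
force: [-17.3, 3.2, 7.9]
gripper_width: 0.1
gripper_force: 8.8
```

Call:
send_rows(targets=[[[0, 0, 0, 0.01, -0.001, 0, 1], [0, 0, 0, 0, 0, 0, 1]]])

```text
time_s: 22.5
ee_pos: [546.6, 58.8, 26.5]
ee_rot: [-179.9, 1.3, -4.6]
force: [-19.9, 3.3, 9.7]
gripper_width: 0.3
gripper_force: 10.4
```

Call:
send_rows(targets=[[[0, 0, 0, 0.01, -0.001, 0, 1], [0, 0, 0, 0, 0, 0, 1]]])

```text
time_s: 22.7
ee_pos: [546.8, 58.7, 26.3]
ee_rot: [-180.0, 1.5, -4.6]
force: [-23.6, 4.4, 11.1]
gripper_width: 0.2
gripper_force: 12.0
```

Call:
send_rows(targets=[[[0, 0, 0, -0.03, 0.002, 0, 1], [0, 0, 0, -0.04, 0.003, 0, 1], [0, 0, 0, -0.05, 0.004, 0, 1], [0, 0, 0, -0.05, 0.004, 0, 1], [0, 0, 0, -0.1, 0.008, 0, 1], [0, 0, 0, -0.15, 0.012, 0, 1], [0, 0, 0, -0.15, 0.012, 0, 1], [0, 0, 0, -0.1, 0.008, 0.2, 1], [0, 0, 0, 0, 0, 0.2, 1], [0, 0, 0, 0, 0, 0.2, 1], [0, 0, 0, 0, 0, 0, 1], [0, 0, 0, 0, 0, 0, 1]]])

```text
time_s: 23.9
ee_pos: [426.5, 68.8, 149.6]
ee_rot: [-179.8, -0.3, -4.5]
force: [-0.2, -0.6, -1.1]
gripper_width: 0.6
gripper_force: 0.0
```

```bash
python3 - <<'E'
from h import *
np.set_printoptions(precision=1,suppress=True)
p,d=optics.grab_frame("scene");P=cloud("scene",np.ones((480,640),bool),d)
F=P[(P[:,2]>40)&(P[:,2]<52.5)&(P[:,0]>440)&(P[:,0]<580)&(P[:,1]>-60)&(P[:,1]<180)]
print(len(F),F.min(0),F.max(0))
for c in("scene","side"):
    if c=="side": q,d=optics.grab_frame(c)
    for n,z in(("tray_front",31),):
        for r in optics.place_of(c,n)[:1]: print(c,n,r["at"],ray(c,r["at"],z))
    for n in("screwdriver_black","marker"):
        for r in optics.silhouettes(c,n)[:1]: print(c,n,np.median(cloud(c,r["mask"],d),0))
cv2.imwrite("pics/e.png",cv2.cvtColor(p,cv2.COLOR_RGB2BGR)); print(env.state()["time_s"])
E
```

```text
711 [546.1 -37.9  40.1] [579.9 145.4  52.5]
scene tray_front [300.2, 265.2] [551.5  51.8  31. ]
scene screwdriver_black [ 475.5 -235.1   15.6]
scene marker [712.1  45.3  71.2]
side tray_front [349.1, 252.9] [556.9  67.8  31. ]
side screwdriver_black [ 475.3 -216.    15.8]
side marker [714.   67.3  72.7]
24.3
```

View pics/e.png

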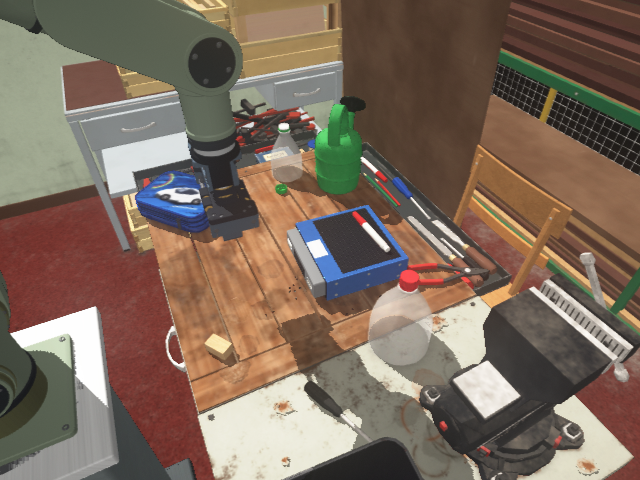

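The tray is shut (front at scene 300,265, the same place as at the start), the arm is clear, and the screwdriver and marker haven't moved.

```bash
python3 -c "
from workcell import env
print(env.job_done())"
```

```text
the job is handed in; nothing more can be done
None
```

The punch was laid flat in the large front bay and the tray pressed home at about 24 N; it stayed shut after I let go, the screwdriver and marker had not moved, and the job is handed in (no verdict was returned).

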